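# Line up the table set by height

## Robot

A 6-joint arm with a two-finger parallel gripper is mounted at the origin on a cart in front of the work surface, level with it; the furniture and walls round the work are solid. World frame = base frame: x ahead of the robot, y to its left, z up, the work surface at z = 0. Lengths are in mm, angles in degrees, forces in N, time in s.
With the tool pointing down it reaches from about 300 to 850 mm from the base axis. Payload 4.2 kg.
Tool frame: the origin (TCP) lies midway between the tips of the shut fingers; the grasp point (between the pads) lies pinch_z behind it (pinch_z is the distance from the TCP to the grasp point, in mm); z points along the fingers, y is the line along which they close (so a half turn about z gives the same grasp; the last joint's range is limited). The gripper opens to 91 mm and grips with 3 to 60 N. Pads are 32 mm wide; open, the fingers measure 118 mm over their backs; the gripper's body (76 mm by 178 mm) begins 60 mm behind the grasp point.
Start: joints at [-68.64, 18.312, 89.639, -0, 72.044, -1.146], TCP at [220.101, -531.224, 213.976] pointing down, gripper open.
Joint ranges: [-177.97, 177.97], [-48.28, 115.42], [12.27, 149.76], [-77.06, 257.06], [2.81, 150.46], [-146.56, 146.56]. Speed limits (degrees/s): [147.25, 147.25, 180, 180, 180, 180].

## Interface

Orientations are given as [roll, pitch, yaw] about the fixed x, y, z axes, in that order (R = Rz(yaw) Ry(pitch) Rx(roll)).
In Python, from workcell import state, grab_frame, job_done, masks_of, landmark_of, pinch_z gives the robot as it stands. The module is installed in compiled form; this text tells all that it offers.
- The arm moves only by the tool move_arm, never from a script. Its argument "plan" is a list of rows, each an object of numbers: "x", "y", "z": the shift along the tool's x, y, z in mm; "rx", "ry", "rz": the turn, a rotation vector about the tool's x, y, z in rad. A call has 1 to 10 rows; each row shifts and turns the commanded pose from where the row before left it, along the tool's axes as they then stand; what a row does not reach is not made up. A row lasts 1/10 s, in which the tool goes at most 50 mm and 8.59 degrees, less where a joint would pass 70% of its speed; a pose out of reach is approached as far as the arm can. A call is refused whole if a number of a shift passes 50 or a number of a turn 0.15, either way. A call with a gripper value outside its range is refused whole. "grip" is the opening, from 0 (shut) to 1 (fully open), set as the call begins (left out, the last holds). The fingers move at their own pace and stop on an object; "squeeze" is the grip in N (left out, the last holds). Time passes only in rows, so rows that do not move let the fingers close. It gives the time, the measured TCP pose, the force, the opening and the grip force at its end, in the units of the state.
- state(): the state, without advancing time (a new reading comes with each control period).
- grab_frame(name): name is "scene" or "side" or "wrist"; returns a dict with "img" (480x640x3 uint8, red, green, blue), "z_map" (480x640 float32, mm along the optical axis (not along the pixel's ray), 0 where there is no reading), "fx", "fy", "cx", "cy" (pixels), "rvec" (rotation vector, rad) and "tvec" (3), from world to camera coordinates, as OpenCV has them. Camera axes: x right, y down, z forward; pixel columns grow to the right and rows downward; lengths in mm; the calibration is good to about 2 mm. A picture is of the moment at which its call begins.
- job_done(): hands the job in; it is judged then, once.
Trained networks look in the newest picture that a camera, given by its name, has taken for a name from the list of things; names that differ only in an ending like _2 or _b are one class to them, and where a whole thing is asked for, a point or a joint stands for the part that bears it (a point fixed in the world has none). Each returns a list of dicts, best first, with "p" (0 to 1); they miss things now and then, are a little off and sometimes report something else, mostly with a low value. They report only what shows in the picture. A call takes as long as a camera call. They do not tell look-alikes from the thing itself.
- masks_of(camera, label): "pixels" (480x640 bool, what is visible of it) and "box" ([centre column, centre row, width, height] in pixels, round what is visible of it).
- landmark_of(camera, label): "point" ([column, row] in pixels: a listed point, or the origin of a listed thing).
The state is a dict: "time_s": time; "qpos": joint angles; "qvel": joint speeds; "effort": joint torques, N m; "ee_pos": TCP position; "ee_rot": TCP orientation; "force": force on the tool from outside, world axes, zero at the start; "torque": the same for the moment, N m; "gripper_width": finger opening in mm; "gripper_force": force on a finger pad.
Only numpy, scipy, OpenCV 4.12 (cv2) and the standard library are available. Lean on these libraries where they do the work, as an engineer would, in place of code of your own. Each camera call takes 0.05 s, during which the arm holds its last target. There are 200 camera calls.

## Task

From the front of the worktop, line up the pepper mill, spice jar, salt shaker and egg cup on the walnut tray behind them in order of height: the tallest on the cork disc next to the arched steel handle, each next one shorter, and the shortest at the tray's other end. Stand each upright in the middle of its own disc, and leave the teapot where it is.

Things in the scene. Friction and masses are not known exactly. Their poses are not given: they have to be found in the camera images.
- pepper_mill: Turned brown wooden pepper mill, round, 150 mm tall, about 58 mm at its widest. Its round head (109 to 139 mm up, widest, 50 mm across, at 122 mm), with a 12 mm knob above, is the place to grip it; nothing on it turns. 0.12 to 0.25 kg. Stands between robot and tray (similar ones at the far edge are decor). Origin: centre of its underside; z is up along its axis.
- spice_jar: Cylindrical clear spice jar with a label and a dark cap, 105 mm tall, 41 mm across from bottom to top; 0.08 to 0.15 kg. Stands between robot and tray (similar ones at the far edge are decor). Origin: centre of its underside; z is up along its axis.
- salt_shaker: Grey salt shaker of metal and glass with a domed top, round, 90 mm tall, 44 mm across up to about 66 mm, its cap 34 mm; 0.07 to 0.14 kg. Stands between robot and tray (similar ones at the far edge are decor). Origin: centre of its underside; z is up along its axis.
- egg_cup: White egg cup, round and waisted, 54 mm tall, 47 mm across at the rim and 44 mm at the foot; solid enough to grip across the outside of its bowl; 0.04 to 0.08 kg. Stands between robot and tray (similar ones at the far edge are decor). Origin: centre of its underside; z is up along its axis.
- disc_1: One of four identical cork discs, 70 mm across, 3 mm thick, fixed in a straight row at 90 mm pitch on a fixed walnut tray (94 x 430 mm, top 16 mm above the worktop), numbered from one end of the tray to the other. Origin: centre of its underside; its upper face is 3 mm higher (19 mm above the worktop). y axis along the row from disc_1 to disc_4; z up.
- disc_2: One of four identical cork discs, 70 mm across, 3 mm thick, fixed in a straight row at 90 mm pitch on a fixed walnut tray (94 x 430 mm, top 16 mm above the worktop), numbered from one end of the tray to the other. Origin: centre of its underside; its upper face is 3 mm higher (19 mm above the worktop). y axis along the row from disc_1 to disc_4; z up.
- disc_3: One of four identical cork discs, 70 mm across, 3 mm thick, fixed in a straight row at 90 mm pitch on a fixed walnut tray (94 x 430 mm, top 16 mm above the worktop), numbered from one end of the tray to the other. Origin: centre of its underside; its upper face is 3 mm higher (19 mm above the worktop). y axis along the row from disc_1 to disc_4; z up.
- disc_4: One of four identical cork discs, 70 mm across, 3 mm thick, fixed in a straight row at 90 mm pitch on a fixed walnut tray (94 x 430 mm, top 16 mm above the worktop), numbered from one end of the tray to the other. Origin: centre of its underside; its upper face is 3 mm higher (19 mm above the worktop). y axis along the row from disc_1 to disc_4; z up.
- arch_handle: Fixed arched steel handle that stands across one end of the tray, 84 mm wide, rising 50 mm above the tray's top; it is 65 mm beyond the nearest disc's centre, in line with the row. It may be at either end of the row (next to disc_1 or disc_4). The other end has only a low wooden rail, 10 mm high. Origin: middle of its foot, on the tray's top.
- teapot: Loose white teapot with blue bands, 128 x 242 mm over spout and handle, 148 mm tall, left of the tray and not part of the row; to be left alone. Origin: underside, near the middle.
There are look-alikes about, which are no part of the job. Leave any yellow look-alike of the pepper_mill alone. Leave any black look-alike of the egg_cup alone.

How it is judged:
By the outcome, as a careful person would: the job done as asked, in the order asked, and still so for the second after the job is handed in, with the robot touching nothing.
It also fails if it takes over 102 s, if anything falls off the work surface, if the arm or the gripper's body presses on something with over 40 N, if the wrist force passes 120 N, or if a joint passes its speed limit or range.

## Working session

There is one attempt and no reset: what is moved stays moved. The work goes in short steps, Python scripts to look and compute and a tool call to move; the robot and the scene stay as the last step left them, time stands still between calls to the robot, and variables do not carry over. Pictures are saved under pics/ and viewed, at most 14 in all, crops included, and the job is handed in when it is done.

Besides the shell and the picture viewer there is one more tool, called after "Request:" in YAML: its name, and indented under it one key for each argument. move_arm: Moves the arm, as the interface text tells. Its arguments: {"type":"object","properties":{"plan":{"type":"array","items":{"type":"object","properties":{"x":{"type":"number"},"y":{"type":"number"},"z":{"type":"number"},"rx":{"type":"number"},"ry":{"type":"number"},"rz":{"type":"number"}}}},"grip":{"type":"number"},"squeeze":{"type":"number"}},"required":["plan"]}

```bash
mkdir -p pics; cat > h.py <<'E'
import numpy as np,cv2
from workcell import *
def save(f,n): cv2.imwrite(f'pics/{n}.png',f['img'][:,:,::-1])
def cloud(f):
    R=cv2.Rodrigues(np.array(f['rvec'],float))[0];t=np.array(f['tvec'],float).ravel()
    v,u=np.mgrid[:480,:640];z=f['z_map']
    P=np.stack([(u-f['cx'])/f['fx']*z,(v-f['cy'])/f['fy']*z,z],-1)
    return (P-t)@R
E
python3 - <<'E'
from h import *
s=state();print({k:np.round(v,2) for k,v in s.items()},pinch_z if not callable(pinch_z) else pinch_z())
for c in ['scene','side']:
    f=grab_frame(c);save(f,c+'1');W=cloud(f);np.savez(c+'1.npz',W=W,**f)
    R=cv2.Rodrigues(np.array(f['rvec']))[0];print(c,-R.T@np.array(f['tvec']).ravel())
    for l in ['pepper_mill','spice_jar','salt_shaker','egg_cup','disc_1','arch_handle','teapot']:
        for m in masks_of(c,l):
            k=m['pixels']&(f['z_map']>0);p=W[k]
            if len(p)<5: print(l,m['p'],m['box']);continue
            print(l,round(m['p'],2),np.round(m['box']),k.sum(),'lo',np.percentile(p,2,0).round(),'hi',np.percentile(p,98,0).round(),f['img'][k].mean(0).round())
E
```

```text
{'time_s': np.float64(0.0), 'qpos': array([-68.64,  18.35,  89.71,  -0.  ,  72.04,  -1.15]), 'qvel': array([ 0.03,  0.06, -0.03,  0.06,  0.14, -0.02]), 'effort': array([  0.  , -41.25, -23.2 ,   0.07,   0.05,  -0.  ]), 'ee_pos': array([ 219.92, -530.74,  213.12]), 'ee_rot': array([-179.9 ,   -0.  ,   22.51]), 'force': array([0.19, 0.06, 0.6 ]), 'torque': array([ 0.02, -0.04,  0.03]), 'gripper_force': np.float64(0.0), 'gripper_width': np.float64(91.12)} 18.8
scene [-488.93803482  769.53709196  607.61802855]
pepper_mill 0.77 [431. 216.  20.  50.] 509 lo [ 131. -298.    3.] hi [509.  68. 229.] [152. 129.  62.]
pepper_mill 0.54 [292. 250.  24.  10.] 176 lo [559. 135.  19.] hi [619. 196.  24.] [187. 142. 100.]
spice_jar 0.94 [404. 235.  18.  32.] 489 lo [ 411. -141.    7.] hi [ 445. -109.  109.] [100.  93.  87.]
spice_jar 0.21 [337. 237.  21.   8.] 166 lo [576. -46.  19.] hi [638.  18.  25.] [183. 139.  97.]
salt_shaker 0.92 [289. 283.  18.  37.] 563 lo [364. 276.   4.] hi [394. 314.  91.] [116. 109. 103.]
egg_cup 0.85 [346. 260.  20.  23.] 338 lo [410.  -1.   2.] hi [549. 100.  56.] [151
[... 1121 characters left out ...]
96.  89.] [176. 170. 161.]
egg_cup 0.8 [241. 282.  26.  33.] 568 lo [332.  25.   3.] hi [372.  68.  54.] [55. 50. 47.]
egg_cup 0.69 [280. 270.  19.  33.] 537 lo [413.  56.   1.] hi [452.  98.  54.] [237. 234. 226.]
disc_1 0.97 [356. 269.  32.  21.] 575 lo [569.  44.  17.] hi [629. 105.  22.] [210. 161. 107.]
disc_1 0.91 [349. 239.  34.  21.] 525 lo [558. 132.  15.] hi [623. 197.  22.] [205. 156. 105.]
disc_1 0.8 [372. 300.  37.  27.] 726 lo [577. -46.  16.] hi [640.  16.  22.] [209. 160. 107.]
arch_handle 0.74 [390. 362.  42.  27.] 353 lo [ 586. -177.   17.] hi [ 663. -161.   66.] [206. 208. 202.]
teapot 0.88 [330. 146.  43.  67.] 2056 lo [521. 369.   4.] hi [634. 592. 130.] [224. 222. 216.]
```

View pics/scene1.png

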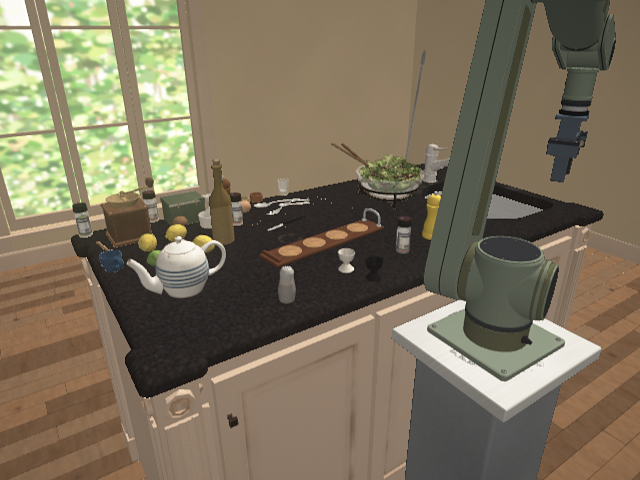

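View pics/side1.png

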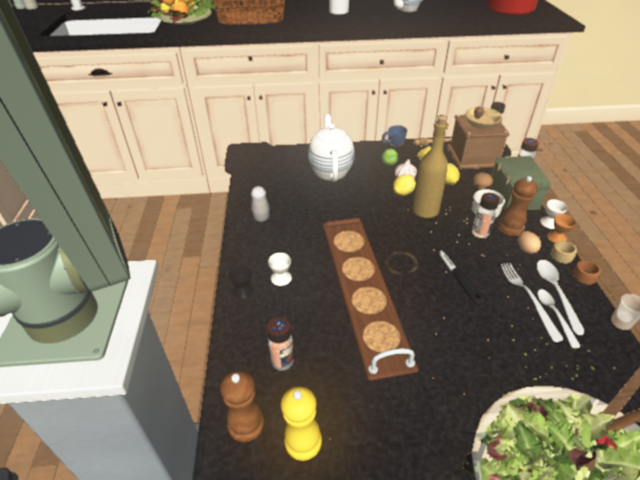

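```bash
python3 - <<'E'
import numpy as np
from scipy.optimize import least_squares
d={c:np.load(c+'1.npz')['W'].reshape(-1,3) for c in ['scene','side']}
A={'mill':(373,-253,109,137),'jar':(432,-133,10,100),'salt':(385,292,8,64),'egg':(432,79,38,54),'black':(352,47,38,54),'yellow':(462,-286,109,137)}
for n,(x,y,lo,hi) in A.items():
  for c,W in d.items():
    near=W[(np.hypot(W[:,0]-x,W[:,1]-y)<42)]
    p=near[(near[:,2]>lo)&(near[:,2]<hi)&(np.hypot(near[:,0]-x,near[:,1]-y)<32)]
    if len(p)<20: print(n,c,'few',len(p));continue
    f=least_squares(lambda q:np.hypot(p[:,0]-q[0],p[:,1]-q[1])-q[2],[x,y,23],loss='soft_l1',f_scale=1.5).x
    top=near[(np.hypot(near[:,0]-f[0],near[:,1]-f[1])<30)&(near[:,2]>10)]
    t=top[top[:,2]>np.percentile(top[:,2],97)-4]
    print(n,c,f.round(1),'n',len(p),'top z',np.percentile(top[:,2],98).round(1),'topc',t.mean(0).round(1))
# discs: fit circles via colour-free height band
import cv2
for c,W in d.items():
  img=np.load(c+'1.npz')['img'].reshape(-1,3).astype(int)
  for x,y in [(617,-105),(608,-14),(599,76),(590,165)]:
    k=(np.hypot(W[:,0]-x,W[:,1]-y)<42)&(W[:,2]>12)&(W[:,2]<28)&(img.min(1)>70)
    p=W[k]
    (cx,cy),r=cv2.minEnclosingCircle(np.float32(p[:,:2]));print(c,'disc',p.mean(0).round(1),cx,cy,r,len(p))
E
```

```text
mill scene few 0
mill side [ 373.9 -250.5   19.2] n 740 top z 147.1 topc [ 373.6 -250.3  139.4]
jar scene [ 432.8 -130.2   19.4] n 395 top z 108.8 topc [ 430.5 -127.8  107.5]
jar side [ 432.5 -130.2   20.3] n 708 top z 106.8 topc [ 432.5 -131.8  105. ]
salt scene [386.2 292.5  19.7] n 351 top z 90.8 topc [381.9 293.5  89.4]
salt side [385.3 292.6  19.8] n 312 top z 89.1 topc [385.4 287.9  87.8]
egg scene [432.2  78.7  20.4] n 143 top z 56.6 topc [434.5  78.2  54.6]
egg side [432.2  77.1  20.4] n 236 top z 54.7 topc [432.5  78.6  52.6]
black scene [351.9  48.   20.1] n 149 top z 57.0 topc [351.7  47.5  55.3]
black side [352.   45.8  20.6] n 254 top z 54.8 topc [351.7  48.4  52.8]
yellow scene [ 460.4 -275.5   17. ] n 115 top z 147.0 topc [ 458.6 -277.7  142.5]
yellow side [ 461.2 -284.4   19.3] n 780 top z 147.2 topc [ 461.  -283.8  139.5]
scene disc [ 615.5 -100.3   21.9] 619.3840942382812 -100.8487319946289 37.69055938720703 151
scene disc [606.4 -11.9  22. ] 606.5474243164062 -10.476767539978027 36.59748077392578 162
scene disc [597.2  77.3  22. ] 599.021240234375 75.37939453125 38.84003448486328 182
scene disc [587.2 166.9  22. ] 589.8818969726562 162.27462768554688 39.529396057128906 208
side disc [ 617.5 -105.6   18.8] 617.39599609375 -106.51818084716797 40.28556442260742 963
side disc [607.6 -16.3  18.8] 607.4142456054688 -12.373467445373535 38.00246810913086 783
side disc [598.1  73.3  19. ] 597.2852783203125 76.24610900878906 38.029693603515625 643
side disc [588.2 162.5  19.1] 587.8971557617188 167.142333984375 38.91614532470703 545
```

Scene view: the tray runs from (265,255) to (380,230), with the arch at its right end (372,217). Side view: the arch is at (392,360) beside the disc at (382,336), brown mill at (243,407), yellow one at (301,424). So the mill goes to the disc near (617,-104), then the jar, salt shaker and egg cup in order towards +y. I'll move over the mill first.

Request:
move_arm:
  plan:
    - {"x":31,"y":-25,"z":-4}
    - {"x":31,"y":-25,"z":-4}
    - {"x":31,"y":-25,"z":-4}
    - {"x":31,"y":-25,"z":-4}
    - {"x":31,"y":-25,"z":-4}
    - {"x":31,"y":-25,"z":-4}
    - {"x":31,"y":-25,"z":-4}
    - {"x":31,"y":-25,"z":-4}
    - {}
    - {}
  grip: 1
  squeeze: 20

```text
schema error: expected keys x, y, z, rx, ry, rz
```

```bash
cat >> h.py <<'E'
from scipy.spatial.transform import Rotation as Ro
from scipy.optimize import least_squares
def pose():
    s=state();return np.array(s['ee_pos']),Ro.from_euler('xyz',s['ee_rot'],degrees=True)
def go(x,y,z,step=40):
    p,r=pose();d=r.inv().apply(np.array([x,y,z])-p);n=max(1,int(np.ceil(np.abs(d).max()/step)))
    print('at',p.round(1),r.as_euler('xyz',degrees=True).round(1),'-> total',d.round(1),n,'rows of',(d/n).round(1))
def circ(W,x,y,lo,hi,R=32):
    W=W.reshape(-1,3);k=(np.hypot(W[:,0]-x,W[:,1]-y)<R)&(W[:,2]>lo)&(W[:,2]<hi);p=W[k]
    if len(p)<20: return None
    return np.r_[least_squares(lambda q:np.hypot(p[:,0]-q[0],p[:,1]-q[1])-q[2],[x,y,23],loss='soft_l1',f_scale=1.5).x,len(p),p[:,2].max()].round(1)
E
python3 - <<'E'
from h import *
f=grab_frame('wrist');save(f,'w1');W=cloud(f)
R=cv2.Rodrigues(np.array(f['rvec']))[0];print(-R.T@np.array(f['tvec']).ravel(),R[2])
for x,y in [(374,-250),(461,-284)]:
    print(circ(W,x,y,115,130),circ(W,x,y,140,160,15))
print(masks_of('wrist','pepper_mill')[0]['box'])
go(374,-250.5,103)
E
```

```text
[ 286.30082928 -503.68900506  383.78270962] [-0.23460874 -0.09705781 -0.9672324 ]
None None
None NoneTraceback (most recent call last):
  File "<stdin>", line 6, in <module>
IndexError: list index out of range
```

View pics/w1.png

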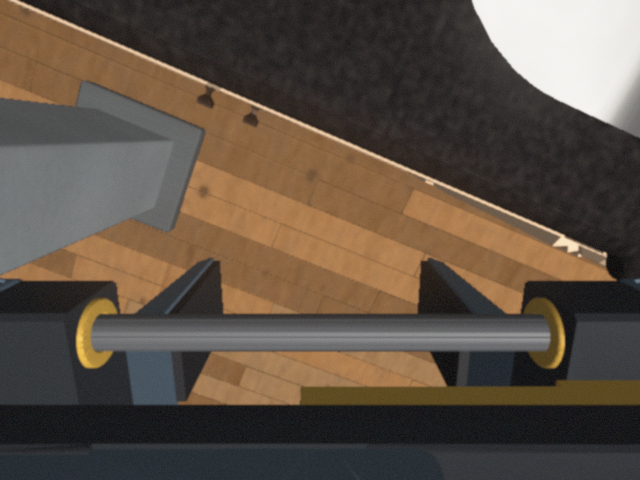

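The wrist view shows the arm still at the start, over the worktop edge; the fingers are at (200,330) and (450,330). The move was refused because every row needs all six keys.

Request:
move_arm:
  plan:
    - {"x":31,"y":-25,"z":-4,"rx":0,"ry":0,"rz":0}
    - {"x":31,"y":-25,"z":-4,"rx":0,"ry":0,"rz":0}
    - {"x":31,"y":-25,"z":-4,"rx":0,"ry":0,"rz":0}
    - {"x":31,"y":-25,"z":-4,"rx":0,"ry":0,"rz":0}
    - {"x":31,"y":-25,"z":-4,"rx":0,"ry":0,"rz":0}
    - {"x":31,"y":-25,"z":-4,"rx":0,"ry":0,"rz":0}
    - {"x":31,"y":-25,"z":-4,"rx":0,"ry":0,"rz":0}
    - {"x":31,"y":-25,"z":-4,"rx":0,"ry":0,"rz":0}
    - {"x":0,"y":0,"z":0,"rx":0,"ry":0,"rz":0}
    - {"x":0,"y":0,"z":0,"rx":0,"ry":0,"rz":0}
  grip: 1
  squeeze: 20

```text
time_s: 1.9
ee_pos: [372.9, -251.2, 246.2]
ee_rot: [179.9, 0.0, 22.6]
force: [-0.8, 0.8, -0.1]
gripper_width: 91.0
gripper_force: 0.0
```

```bash
python3 - <<'E'
from h import *
f=grab_frame('wrist');save(f,'w2');W=cloud(f)
for x,y in [(374,-250),(461,-284)]:
    print(circ(W,x,y,115,130),circ(W,x,y,140,160,15))
print([(m['p'],m['box']) for m in masks_of('wrist','pepper_mill')])
go(374,-250.5,103)
E
```

```text
[ 373.1 -248.8   22.6  980.   130. ] [ 373.9 -248.9    4.1  228.   150.3]
[ 460.4 -283.    22.6 1137.   130. ] [ 459.7 -282.6    4.1  270.   150.4]
[(0.71, [398.6, 140.8, 88.5, 71.6])]
at [ 372.3 -252.2  245.9] [180.    0.   22.5] -> total [  2.3  -0.9 142.9] 4 rows of [ 0.6 -0.2 35.7]
```

View pics/w2.png

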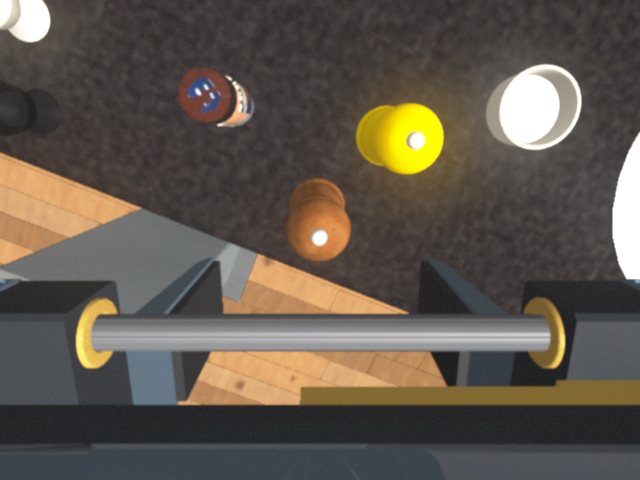

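The brown mill is centred between the fingers (head at (318,230)). The yellow one at (410,140) and a bowl at (535,105) stay clear of them. Descending now.

Request:
move_arm:
  plan:
    - {"x":2,"y":-1.5,"z":30,"rx":0,"ry":0,"rz":0}
    - {"x":0,"y":0,"z":40,"rx":0,"ry":0,"rz":0}
    - {"x":0,"y":0,"z":35,"rx":0,"ry":0,"rz":0}
    - {"x":0,"y":0,"z":25,"rx":0,"ry":0,"rz":0}
    - {"x":0,"y":0,"z":13,"rx":0,"ry":0,"rz":0}
    - {"x":0,"y":0,"z":0,"rx":0,"ry":0,"rz":0}

```text
time_s: 2.6
ee_pos: [372.0, -249.6, 101.0]
ee_rot: [-179.8, 0.2, 22.4]
force: [0.7, -0.1, 0.4]
gripper_width: 90.9
gripper_force: 0.0
```

Request:
move_arm:
  plan:
    - {"x":0,"y":0,"z":0,"rx":0,"ry":0,"rz":0}
    - {"x":0,"y":0,"z":0,"rx":0,"ry":0,"rz":0}
    - {"x":0,"y":0,"z":0,"rx":0,"ry":0,"rz":0}
    - {"x":0,"y":0,"z":0,"rx":0,"ry":0,"rz":0}
    - {"x":0,"y":0,"z":0,"rx":0,"ry":0,"rz":0}
    - {"x":0,"y":0,"z":0,"rx":0,"ry":0,"rz":0}
    - {"x":0,"y":0,"z":0,"rx":0,"ry":0,"rz":0}
    - {"x":0,"y":0,"z":0,"rx":0,"ry":0,"rz":0}
  grip: 0.2
  squeeze: 20

```text
time_s: 3.4
ee_pos: [374.0, -249.3, 103.2]
ee_rot: [180.0, -0.0, 22.5]
force: [-0.2, 0.7, 4.1]
gripper_width: 47.5
gripper_force: 20.0
```

Request:
move_arm:
  plan:
    - {"x":0,"y":0,"z":-10,"rx":0,"ry":0,"rz":0}
    - {"x":0,"y":0,"z":-20,"rx":0,"ry":0,"rz":0}
    - {"x":0,"y":0,"z":-30,"rx":0,"ry":0,"rz":0}
    - {"x":0,"y":0,"z":-30,"rx":0,"ry":0,"rz":0}
    - {"x":0,"y":0,"z":-20,"rx":0,"ry":0,"rz":0}
    - {"x":0,"y":0,"z":0,"rx":0,"ry":0,"rz":0}

```text
time_s: 4.0
ee_pos: [375.4, -250.4, 215.8]
ee_rot: [179.7, -0.2, 22.5]
force: [-0.4, 0.1, -1.8]
gripper_width: 47.4
gripper_force: 20.0
```

```bash
python3 - <<'E'
from h import *
go(600,-104,213,30)
E
```

```text
at [ 375.4 -250.4  215.8] [179.7  -0.2  22.5] -> total [263.5 -49.4   3.5] 9 rows of [29.3 -5.5  0.4]
```

Request:
move_arm:
  plan:
    - {"x":15,"y":-3,"z":0,"rx":0,"ry":0,"rz":0}
    - {"x":30,"y":-5.5,"z":0,"rx":0,"ry":0,"rz":0}
    - {"x":31,"y":-6,"z":0,"rx":0,"ry":0,"rz":0}
    - {"x":31,"y":-6,"z":0,"rx":0,"ry":0,"rz":0}
    - {"x":31,"y":-6,"z":0,"rx":0,"ry":0,"rz":0}
    - {"x":31,"y":-6,"z":0,"rx":0,"ry":0,"rz":0}
    - {"x":31,"y":-6,"z":0,"rx":0,"ry":0,"rz":0}
    - {"x":31,"y":-6,"z":0,"rx":0,"ry":0,"rz":0}
    - {"x":20,"y":-3,"z":0,"rx":0,"ry":0,"rz":0}
    - {"x":12,"y":-2,"z":0,"rx":0,"ry":0,"rz":0}

```text
time_s: 5.0
ee_pos: [598.5, -101.8, 210.8]
ee_rot: [-179.9, 0.1, 22.6]
force: [-0.5, -0.0, -2.7]
gripper_width: 47.0
gripper_force: 20.0
```

Request:
move_arm:
  plan:
    - {"x":0,"y":0,"z":0,"rx":0,"ry":0,"rz":-0.1}
    - {"x":0,"y":0,"z":0,"rx":0,"ry":0,"rz":-0.14}
    - {"x":0,"y":0,"z":0,"rx":0,"ry":0,"rz":-0.14}
    - {"x":0,"y":0,"z":0,"rx":0,"ry":0,"rz":-0.14}
    - {"x":0,"y":0,"z":0,"rx":0,"ry":0,"rz":-0.14}
    - {"x":0,"y":0,"z":0,"rx":0,"ry":0,"rz":-0.14}
    - {"x":0,"y":0,"z":0,"rx":0,"ry":0,"rz":-0.14}
    - {"x":0,"y":0,"z":0,"rx":0,"ry":0,"rz":-0.14}
    - {"x":0,"y":0,"z":0,"rx":0,"ry":0,"rz":-0.14}
    - {"x":0,"y":0,"z":0,"rx":0,"ry":0,"rz":-0.07}

```text
time_s: 6.0
ee_pos: [596.9, -103.3, 211.8]
ee_rot: [-179.9, -0.0, 96.6]
force: [0.0, -0.1, -2.8]
gripper_width: 47.2
gripper_force: 20.0
```

Request:
move_arm:
  plan:
    - {"x":0,"y":0,"z":0,"rx":0,"ry":0,"rz":0}
    - {"x":0,"y":0,"z":0,"rx":0,"ry":0,"rz":0}

```text
time_s: 6.2
ee_pos: [597.3, -103.2, 212.2]
ee_rot: [-179.9, -0.0, 96.3]
force: [0.1, 0.2, -1.8]
gripper_width: 46.9
gripper_force: 20.0
```

```bash
python3 - <<'E'
from h import *
f=grab_frame('wrist');save(f,'w3');W=cloud(f);np.savez('w3.npz',W=W,**f)
for m in masks_of('wrist','disc_1'):
    k=m['pixels']&(f['z_map']>0);p=W[k]
    (c,r)=cv2.minEnclosingCircle(np.float32(p[:,:2]));print(round(m['p'],2),np.round(m['box']),p.mean(0).round(1),np.round(c,1),round(r,1),k.sum())
p,r=pose();w=W.reshape(-1,3)
k=np.hypot(w[:,0]-p[0],w[:,1]-p[1])<35;print('held near',p,circ(W,p[0],p[1],120,240,35))
go(617,-104,200,30)
E
```

```text
0.88 [347.  25.  83.  50.] [600.2  61.1  18.1] [599.2  71.8] 34.8 3513
0.79 [346. 215.  65.  64.] [627.  -92.7  18.5] [ 620.  -102.6] 34.3 1945
held near [ 597.61096917 -103.09595259  212.56267045] [ 597.1 -104.6   23.8 8595.   240. ]
at [ 597.6 -103.1  212.6] [-180.    -0.    96.3] -> total [-3.  19.2 12.5] 1 rows of [-3.  19.2 12.5]
```

View pics/w3.png

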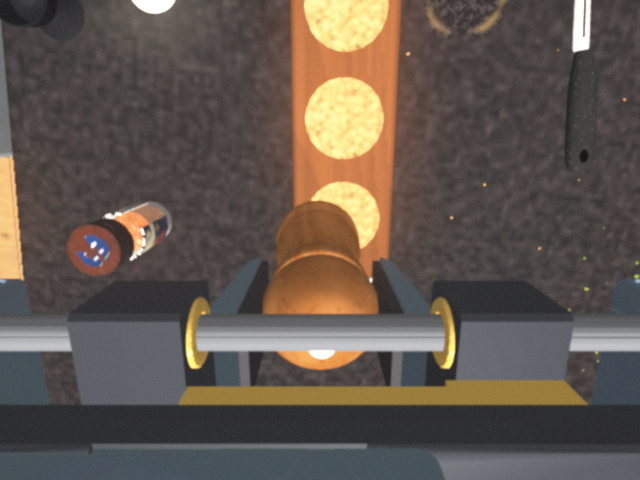

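The mill is held upright at (320,290). The discs are at (345,15), (344,117) and, partly hidden, (347,215). I'll fit the discs accurately.

```bash
cat > disc.py <<'E'
from h import *
def discs(f,W,cs):
    hsv=cv2.cvtColor(f['img'],cv2.COLOR_RGB2HSV).astype(int);out=[]
    for x,y in cs:
        k=(np.hypot(W[...,0]-x,W[...,1]-y)<48)&(abs(W[...,2]-18.5)<5)&(hsv[...,2]>OV)
        k=cv2.morphologyEx(k.astype(np.uint8),cv2.MORPH_CLOSE,np.ones((5,5)))
        k=cv2.morphologyEx(k,cv2.MORPH_OPEN,np.ones((5,5)))
        cn,_=cv2.findContours(k,0,cv2.CHAIN_APPROX_NONE)
        if not cn: continue
        c=max(cn,key=len)[:,0];p=W[c[:,1],c[:,0]]
        q=least_squares(lambda q:np.hypot(p[:,0]-q[0],p[:,1]-q[1])-34.5,[x,y],loss='soft_l1',f_scale=1).x
        print((x,y),q.round(1),'rms',np.median(abs(np.hypot(*(p[:,:2]-q).T)-34.5)).round(2),'z',np.median(W[k>0][:,2]).round(1),len(c))
OV=210
E
python3 - <<'E'
import disc;from disc import *
cs=[(617,-104),(608,-14.5),(598,75),(588,165)]
for n,v in [('w3',190),('w3',215),('side1',165),('scene1',150)]:
    d=dict(np.load(n+'.npz'));disc.OV=v;print(n);discs(d,d['W'],cs)
E
```

```text
w3
(617, -104) [625.  -91.8] rms 8.12 z 16.3 278
(608, -14.5) [608.4 -13.1] rms 12.17 z 17.1 312
(598, 75) [600.2  58.2] rms 6.8 z 17.4 277
w3
(617, -104) [ 618.8 -104.3] rms 1.92 z 17.9 223
(608, -14.5) [608.  -16.3] rms 3.4 z 17.9 340
(598, 75) [600.  71.] rms 1.72 z 18.1 236
side1
(617, -104) [ 617.6 -104.8] rms 1.16 z 19.1 103
(608, -14.5) [607.9 -14.8] rms 1.14 z 19.1 87
(598, 75) [598.3  74.7] rms 1.26 z 19.2 79
(588, 165) [588.5 164.1] rms 1.23 z 19.4 71
scene1
(617, -104) [ 616.3 -104.3] rms 4.65 z 22.1 40
(608, -14.5) [608.  -11.7] rms 4.92 z 22.0 45
(598, 75) [597.9  77.8] rms 3.32 z 22.0 45
(588, 165) [587.7 166.5] rms 3.17 z 22.1 50
```

Request:
move_arm:
  plan:
    - {"x":-2,"y":10,"z":0,"rx":0,"ry":0,"rz":0}
    - {"x":-1.5,"y":9.5,"z":10,"rx":0,"ry":0,"rz":0}
    - {"x":0,"y":0,"z":25,"rx":0,"ry":0,"rz":0}
    - {"x":0,"y":0,"z":25,"rx":0,"ry":0,"rz":0}
    - {"x":0,"y":0,"z":15,"rx":0,"ry":0,"rz":0}
    - {"x":0,"y":0,"z":8,"rx":0,"ry":0,"rz":0}
    - {"x":0,"y":0,"z":2,"rx":0,"ry":0,"rz":0}
    - {"x":0,"y":0,"z":0,"rx":0,"ry":0,"rz":0}
    - {"x":0,"y":0,"z":0,"rx":0,"ry":0,"rz":0}

```text
time_s: 7.2
ee_pos: [618.5, -104.4, 128.9]
ee_rot: [179.9, 0.0, 96.4]
force: [-0.3, -0.2, -2.1]
gripper_width: 47.4
gripper_force: 20.0
```

```bash
python3 - <<'E'
from h import *
print([state()['ee_pos'].round(1) if hasattr(state()['ee_pos'],'round') else state()['ee_pos']],state()['force'])
go(617.5,-104.5,123)
E
```

```text
[array([ 618.5, -104.4,  128.9])] [-0.32011362 -0.22120906 -2.10449421]
at [ 618.5 -104.4  128.9] [179.9   0.   96.4] -> total [ 0.  -1.1  5.9] 1 rows of [ 0.  -1.1  5.9]
```

Request:
move_arm:
  plan:
    - {"x":0,"y":-0.5,"z":2,"rx":0,"ry":0,"rz":0}
    - {"x":0,"y":0,"z":2,"rx":0,"ry":0,"rz":0}
    - {"x":0,"y":0,"z":0,"rx":0,"ry":0,"rz":0}
    - {"x":0,"y":0,"z":0,"rx":0,"ry":0,"rz":0}

```text
time_s: 7.6
ee_pos: [617.2, -104.4, 124.0]
ee_rot: [180.0, 0.0, 96.4]
force: [-0.1, -0.5, -2.7]
gripper_width: 47.1
gripper_force: 20.0
```

Request:
move_arm:
  plan:
    - {"x":0,"y":0,"z":1,"rx":0,"ry":0,"rz":0}
    - {"x":0,"y":0,"z":0,"rx":0,"ry":0,"rz":0}

```text
time_s: 7.8
ee_pos: [617.2, -104.3, 122.9]
ee_rot: [-180.0, 0.0, 96.4]
force: [-0.8, 0.1, -2.1]
gripper_width: 47.4
gripper_force: 20.0
```

Request:
move_arm:
  plan:
    - {"x":0,"y":0,"z":1,"rx":0,"ry":0,"rz":0}
    - {"x":0,"y":0,"z":0,"rx":0,"ry":0,"rz":0}

```text
time_s: 8.0
ee_pos: [617.4, -104.3, 122.5]
ee_rot: [180.0, 0.0, 96.4]
force: [-0.6, 0.1, 1.7]
gripper_width: 46.9
gripper_force: 20.0
```

Request:
move_arm:
  plan:
    - {"x":0,"y":0,"z":1,"rx":0,"ry":0,"rz":0}
    - {"x":0,"y":0,"z":0,"rx":0,"ry":0,"rz":0}

```text
time_s: 8.2
ee_pos: [617.6, -104.2, 122.4]
ee_rot: [179.9, 0.0, 96.4]
force: [-1.4, 1.4, 5.8]
gripper_width: 47.1
gripper_force: 20.1
```

Request:
move_arm:
  plan:
    - {"x":0,"y":0,"z":0,"rx":0,"ry":0,"rz":0}
    - {"x":0,"y":0,"z":0,"rx":0,"ry":0,"rz":0}
    - {"x":0,"y":0,"z":0,"rx":0,"ry":0,"rz":0}
    - {"x":0,"y":0,"z":0,"rx":0,"ry":0,"rz":0}
    - {"x":0,"y":0,"z":0,"rx":0,"ry":0,"rz":0}
    - {"x":0,"y":0,"z":-10,"rx":0,"ry":0,"rz":0}
    - {"x":0,"y":0,"z":-30,"rx":0,"ry":0,"rz":0}
    - {"x":0,"y":0,"z":-30,"rx":0,"ry":0,"rz":0}
    - {"x":0,"y":0,"z":-30,"rx":0,"ry":0,"rz":0}
    - {"x":0,"y":0,"z":-10,"rx":0,"ry":0,"rz":0}
  grip: 0.85

```text
time_s: 9.2
ee_pos: [618.9, -104.6, 235.3]
ee_rot: [179.6, 0.1, 96.4]
force: [0.2, 0.4, 0.4]
gripper_width: 77.7
gripper_force: 0.0
```

```bash
python3 - <<'E'
from h import *
f=grab_frame('wrist');W=cloud(f);print('mill w',circ(W,617.5,-104.5,130,148),circ(W,617.5,-104.5,160,180,15))
f=grab_frame('side');W=cloud(f);print('mill s',circ(W,617.5,-104.5,130,150),circ(W,617.5,-104.5,155,180,15))
go(432.6,-130.3,190,40)
E
```

```text
mill w [ 617.1 -103.9   23.   973.   148. ] [ 617.4 -103.1    4.1  281.   169.5]
mill s [ 617.5 -103.    22.8  286.   150. ] [ 618.  -100.8    9.4  167.   170.6]
at [ 618.  -104.5  232.9] [1.798e+02 1.000e-01 9.640e+01] -> total [  -4.9 -187.3   42.2] 5 rows of [ -1.  -37.5   8.4]
```

Request:
move_arm:
  plan:
    - {"x":-1,"y":-38,"z":4,"rx":0,"ry":0,"rz":0}
    - {"x":-1,"y":-38,"z":8,"rx":0,"ry":0,"rz":0}
    - {"x":-1,"y":-38,"z":8,"rx":0,"ry":0,"rz":0}
    - {"x":-1,"y":-38,"z":10,"rx":0,"ry":0,"rz":0}
    - {"x":-1,"y":-35.5,"z":10,"rx":0,"ry":0,"rz":0}
    - {"x":0,"y":0,"z":0,"rx":0,"ry":0,"rz":0}
    - {"x":0,"y":0,"z":0,"rx":0,"ry":0,"rz":0}

```text
time_s: 10.0
ee_pos: [430.6, -130.1, 190.0]
ee_rot: [-179.9, -0.0, 96.4]
force: [1.0, -0.3, -0.3]
gripper_width: 77.7
gripper_force: 0.0
```

```bash
python3 - <<'E'
from h import *
f=grab_frame('wrist');W=cloud(f);print(circ(W,432.5,-130.3,20,95),circ(W,432.5,-130.3,85,103))
w=W.reshape(-1,3);k=(np.hypot(w[:,0]-432.5,w[:,1]+130)<30)&(w[:,2]>100)&(w[:,2]<112);print(cv2.minEnclosingCircle(np.float32(w[k][:,:2])),np.median(w[k][:,2]))
go(432.6,-130.3,53,40)
E
```

```text
[ 431.7 -132.7   20.4  792.    94.9] [ 431.7 -131.1   18.8  413.   103. ]
((431.6809387207031, -132.41249084472656), 20.339962005615234) 104.2486984780445
at [ 431.9 -130.3  190.5] [180.   -0.   96.4] -> total [-1.000e-01  7.000e-01  1.375e+02] 4 rows of [-0.   0.2 34.4]
```

Request:
move_arm:
  plan:
    - {"x":-1.4,"y":0.5,"z":25,"rx":0,"ry":0,"rz":0}
    - {"x":0,"y":0,"z":40,"rx":0,"ry":0,"rz":0}
    - {"x":0,"y":0,"z":40,"rx":0,"ry":0,"rz":0}
    - {"x":0,"y":0,"z":22,"rx":0,"ry":0,"rz":0}
    - {"x":0,"y":0,"z":10,"rx":0,"ry":0,"rz":0}
    - {"x":0,"y":0,"z":0,"rx":0,"ry":0,"rz":0}
    - {"x":0,"y":0,"z":0,"rx":0,"ry":0,"rz":0}

```text
time_s: 10.75
ee_pos: [433.6, -131.9, 54.6]
ee_rot: [179.9, 0.0, 96.4]
force: [0.8, 0.1, -0.6]
gripper_width: 77.4
gripper_force: 0.0
```

Request:
move_arm:
  plan:
    - {"x":0,"y":0,"z":0,"rx":0,"ry":0,"rz":0}
    - {"x":0,"y":0,"z":0,"rx":0,"ry":0,"rz":0}
    - {"x":0,"y":0,"z":0,"rx":0,"ry":0,"rz":0}
    - {"x":0,"y":0,"z":0,"rx":0,"ry":0,"rz":0}
    - {"x":0,"y":0,"z":0,"rx":0,"ry":0,"rz":0}
    - {"x":0,"y":0,"z":0,"rx":0,"ry":0,"rz":0}
    - {"x":0,"y":0,"z":0,"rx":0,"ry":0,"rz":0}
    - {"x":0,"y":0,"z":0,"rx":0,"ry":0,"rz":0}
  grip: 0.2
  squeeze: 15

```text
time_s: 11.55
ee_pos: [432.2, -131.7, 54.2]
ee_rot: [180.0, 0.0, 96.4]
force: [-0.2, -1.0, 3.3]
gripper_width: 40.6
gripper_force: 15.0
```

Request:
move_arm:
  plan:
    - {"x":0,"y":0,"z":-10,"rx":0,"ry":0,"rz":0}
    - {"x":0,"y":0,"z":-30,"rx":0,"ry":0,"rz":0}
    - {"x":0,"y":0,"z":-30,"rx":0,"ry":0,"rz":0}
    - {"x":10,"y":20,"z":-10,"rx":0,"ry":0,"rz":0}
    - {"x":17,"y":33,"z":0,"rx":0,"ry":0,"rz":0}
    - {"x":18,"y":35,"z":0,"rx":0,"ry":0,"rz":0}
    - {"x":18,"y":35,"z":0,"rx":0,"ry":0,"rz":0}
    - {"x":17,"y":33,"z":0,"rx":0,"ry":0,"rz":0}
    - {"x":11,"y":21,"z":0,"rx":0,"ry":0,"rz":0}
    - {"x":6,"y":11,"z":0,"rx":0,"ry":0,"rz":0}

```text
time_s: 12.55
ee_pos: [609.5, -12.9, 133.9]
ee_rot: [180.0, -0.0, 96.5]
force: [0.1, -0.3, -0.4]
gripper_width: 40.3
gripper_force: 15.0
```

Request:
move_arm:
  plan:
    - {"x":0,"y":0,"z":10,"rx":0,"ry":0,"rz":0}
    - {"x":0,"y":0,"z":15,"rx":0,"ry":0,"rz":0}
    - {"x":0,"y":0,"z":15,"rx":0,"ry":0,"rz":0}
    - {"x":0,"y":0,"z":10,"rx":0,"ry":0,"rz":0}
    - {"x":0,"y":0,"z":5,"rx":0,"ry":0,"rz":0}
    - {"x":0,"y":0,"z":0,"rx":0,"ry":0,"rz":0}
    - {"x":0,"y":0,"z":0,"rx":0,"ry":0,"rz":0}

```text
time_s: 13.25
ee_pos: [608.2, -14.5, 79.4]
ee_rot: [180.0, 0.0, 96.4]
force: [0.2, -0.3, -0.7]
gripper_width: 40.4
gripper_force: 15.0
```

```bash
python3 - <<'E'
from h import *
f=grab_frame('side');W=cloud(f);print(circ(W,608,-14.5,35,110))
go(607.9,-14.7,73,40);print(state()['force'])
E
```

```text
[609.   -3.1  29.2 474.  109.8]
at [608.4 -14.4  79.7] [179.9   0.   96.4] -> total [-0.2 -0.6  6.7] 1 rows of [-0.2 -0.6  6.7]
[ 0.81472619  0.08836736 -0.49457545]
```

Request:
move_arm:
  plan:
    - {"x":0,"y":-0.3,"z":3,"rx":0,"ry":0,"rz":0}
    - {"x":0,"y":0,"z":2,"rx":0,"ry":0,"rz":0}
    - {"x":0,"y":0,"z":0,"rx":0,"ry":0,"rz":0}
    - {"x":0,"y":0,"z":0,"rx":0,"ry":0,"rz":0}

```text
time_s: 13.7
ee_pos: [607.8, -14.2, 73.9]
ee_rot: [-180.0, 0.0, 96.4]
force: [0.5, -0.0, -0.7]
gripper_width: 40.7
gripper_force: 15.0
```

Request:
move_arm:
  plan:
    - {"x":0,"y":0,"z":1,"rx":0,"ry":0,"rz":0}
    - {"x":0,"y":0,"z":0,"rx":0,"ry":0,"rz":0}

```text
time_s: 13.9
ee_pos: [608.0, -14.2, 73.2]
ee_rot: [180.0, 0.0, 96.4]
force: [0.3, -1.6, 0.0]
gripper_width: 40.8
gripper_force: 15.0
```

Request:
move_arm:
  plan:
    - {"x":0,"y":0,"z":1,"rx":0,"ry":0,"rz":0}
    - {"x":0,"y":0,"z":0,"rx":0,"ry":0,"rz":0}

```text
time_s: 14.1
ee_pos: [608.0, -14.2, 73.2]
ee_rot: [179.9, 0.0, 96.4]
force: [-1.8, -1.1, 6.2]
gripper_width: 40.9
gripper_force: 15.0
```

Request:
move_arm:
  plan:
    - {"x":0,"y":0,"z":0,"rx":0,"ry":0,"rz":0}
    - {"x":0,"y":0,"z":0,"rx":0,"ry":0,"rz":0}
    - {"x":0,"y":0,"z":0,"rx":0,"ry":0,"rz":0}
    - {"x":0,"y":0,"z":0,"rx":0,"ry":0,"rz":0}
    - {"x":0,"y":0,"z":0,"rx":0,"ry":0,"rz":0}
    - {"x":0,"y":0,"z":-10,"rx":0,"ry":0,"rz":0}
    - {"x":0,"y":0,"z":-30,"rx":0,"ry":0,"rz":0}
    - {"x":0,"y":0,"z":-40,"rx":0,"ry":0,"rz":0}
    - {"x":0,"y":0,"z":-30,"rx":0,"ry":0,"rz":0}
    - {"x":0,"y":0,"z":-10,"rx":0,"ry":0,"rz":0}
  grip: 0.85

```text
time_s: 15.1
ee_pos: [609.7, -14.3, 196.5]
ee_rot: [179.6, 0.1, 96.4]
force: [0.8, 0.4, 0.3]
gripper_width: 77.8
gripper_force: 0.0
```

```bash
python3 - <<'E'
from h import *
f=grab_frame('wrist');W=cloud(f);print('jar w',circ(W,608,-14.5,40,118,28))
f=grab_frame('side');W=cloud(f);print('jar s',circ(W,608,-14.5,40,118,28),circ(W,608,-14.5,100,135,28))
go(385.7,292.5,190,40)
E
```

```text
jar w [607.7 -15.3  20.5 943.  117.9]
jar s [607.9 -12.5  20.2 461.  118. ] [607.2 -16.6  16.  430.  126.7]
at [608.6 -14.2 193.9] [179.8   0.   96.4] -> total [ 329.7 -187.2    2.9] 9 rows of [ 36.6 -20.8   0.3]
```

Request:
move_arm:
  plan:
    - {"x":20,"y":-11,"z":0,"rx":0,"ry":0,"rz":0}
    - {"x":40,"y":-23,"z":0,"rx":0,"ry":0,"rz":0}
    - {"x":40,"y":-23,"z":0,"rx":0,"ry":0,"rz":0}
    - {"x":40,"y":-23,"z":0,"rx":0,"ry":0,"rz":0}
    - {"x":40,"y":-23,"z":0,"rx":0,"ry":0,"rz":0}
    - {"x":40,"y":-23,"z":0,"rx":0,"ry":0,"rz":0}
    - {"x":40,"y":-23,"z":0,"rx":0,"ry":0,"rz":0}
    - {"x":40,"y":-23,"z":0,"rx":0,"ry":0,"rz":0}
    - {"x":29.5,"y":-15,"z":0,"rx":0,"ry":0,"rz":0}
    - {"x":0,"y":0,"z":0,"rx":0,"ry":0,"rz":0}

```text
time_s: 16.2
ee_pos: [382.1, 294.2, 190.0]
ee_rot: [-179.8, 0.1, 96.7]
force: [-0.0, -0.9, 0.3]
gripper_width: 77.3
gripper_force: 0.0
```

Request:
move_arm:
  plan:
    - {"x":0,"y":0,"z":0,"rx":0,"ry":0,"rz":0}
    - {"x":0,"y":0,"z":0,"rx":0,"ry":0,"rz":0}

```text
time_s: 16.4
ee_pos: [385.2, 291.3, 190.9]
ee_rot: [-179.9, 0.1, 96.4]
force: [-0.3, -0.4, -0.4]
gripper_width: 77.4
gripper_force: 0.0
```

```bash
python3 - <<'E'
from h import *
f=grab_frame('wrist');W=cloud(f);print(circ(W,385.7,292.5,10,64),circ(W,385.7,292.5,68,95,22))
for m in masks_of('wrist','salt_shaker'): print(m['p'],m['box'],np.median(W[m['pixels']],0))
go(385.7,292.5,24,40)
E
```

```text
[384.9 290.3  19.1 873.   63.3] [ 384.7  291.2   11.7 1664.    89.5]
0.84 [321.3, 226.9, 50.6, 65.7] [384.37636668 297.64499002  80.11838306]
at [385.6 291.2 191.4] [-1.80e+02  1.00e-01  9.63e+01] -> total [  1.4   0.4 167.4] 5 rows of [ 0.3  0.1 33.5]
```

Request:
move_arm:
  plan:
    - {"x":0,"y":0,"z":30,"rx":0,"ry":0,"rz":0}
    - {"x":0,"y":0,"z":40,"rx":0,"ry":0,"rz":0}
    - {"x":0,"y":0,"z":40,"rx":0,"ry":0,"rz":0}
    - {"x":0,"y":0,"z":35,"rx":0,"ry":0,"rz":0}
    - {"x":0,"y":0,"z":15,"rx":0,"ry":0,"rz":0}
    - {"x":0,"y":0,"z":5,"rx":0,"ry":0,"rz":0}
    - {"x":0,"y":0,"z":0,"rx":0,"ry":0,"rz":0}
    - {"x":0,"y":0,"z":0,"rx":0,"ry":0,"rz":0}

```text
time_s: 17.3
ee_pos: [386.2, 292.5, 27.8]
ee_rot: [179.9, -0.1, 96.4]
force: [-0.1, 0.1, 0.0]
gripper_width: 77.6
gripper_force: 0.0
```

Request:
move_arm:
  plan:
    - {"x":0,"y":0,"z":0,"rx":0,"ry":0,"rz":0}
    - {"x":0,"y":0,"z":0,"rx":0,"ry":0,"rz":0}
    - {"x":0,"y":0,"z":0,"rx":0,"ry":0,"rz":0}
    - {"x":0,"y":0,"z":0,"rx":0,"ry":0,"rz":0}
    - {"x":0,"y":0,"z":0,"rx":0,"ry":0,"rz":0}
    - {"x":0,"y":0,"z":0,"rx":0,"ry":0,"rz":0}
    - {"x":0,"y":0,"z":0,"rx":0,"ry":0,"rz":0}
    - {"x":0,"y":0,"z":0,"rx":0,"ry":0,"rz":0}
  grip: 0.2
  squeeze: 15

```text
time_s: 18.1
ee_pos: [385.1, 292.4, 27.1]
ee_rot: [-180.0, -0.0, 96.4]
force: [-1.2, -0.3, 3.9]
gripper_width: 41.1
gripper_force: 15.0
```

```bash
python3 - <<'E'
from h import *
go(598.2,74.9,111,30)
E
```

```text
at [385.1 292.4  27.1] [-180.    -0.    96.4] -> total [-239.9  187.5  -84. ] 8 rows of [-30.   23.4 -10.5]
```

Request:
move_arm:
  plan:
    - {"x":0,"y":0,"z":-10,"rx":0,"ry":0,"rz":0}
    - {"x":0,"y":0,"z":-35,"rx":0,"ry":0,"rz":0}
    - {"x":-10,"y":8,"z":-35,"rx":0,"ry":0,"rz":0}
    - {"x":-30,"y":24,"z":-5,"rx":0,"ry":0,"rz":0}
    - {"x":-35,"y":27,"z":0,"rx":0,"ry":0,"rz":0}
    - {"x":-35,"y":27,"z":0,"rx":0,"ry":0,"rz":0}
    - {"x":-35,"y":27,"z":0,"rx":0,"ry":0,"rz":0}
    - {"x":-35,"y":27,"z":0,"rx":0,"ry":0,"rz":0}
    - {"x":-35,"y":27,"z":0,"rx":0,"ry":0,"rz":0}
    - {"x":-15,"y":12,"z":0,"rx":0,"ry":0,"rz":0}

```text
time_s: 19.1
ee_pos: [591.2, 80.9, 112.2]
ee_rot: [179.9, 0.1, 96.3]
force: [-0.1, 1.2, -0.4]
gripper_width: 40.6
gripper_force: 15.0
```

Request:
move_arm:
  plan:
    - {"x":-9,"y":8,"z":0,"rx":0,"ry":0,"rz":0}
    - {"x":0,"y":0,"z":10,"rx":0,"ry":0,"rz":0}
    - {"x":0,"y":0,"z":20,"rx":0,"ry":0,"rz":0}
    - {"x":0,"y":0,"z":15,"rx":0,"ry":0,"rz":0}
    - {"x":0,"y":0,"z":9,"rx":0,"ry":0,"rz":0}
    - {"x":0,"y":0,"z":3,"rx":0,"ry":0,"rz":0}
    - {"x":0,"y":0,"z":0,"rx":0,"ry":0,"rz":0}
    - {"x":0,"y":0,"z":0,"rx":0,"ry":0,"rz":0}

```text
time_s: 19.9
ee_pos: [598.0, 76.2, 55.6]
ee_rot: [179.9, -0.0, 96.4]
force: [-0.1, -0.5, -1.0]
gripper_width: 41.3
gripper_force: 15.0
```

```bash
python3 - <<'E'
from h import *
go(598.2,75.4,46,30)
E
```

```text
at [598.   76.2  55.6] [179.9  -0.   96.4] -> total [-0.8  0.1  9.6] 1 rows of [-0.8  0.1  9.6]
```

Request:
move_arm:
  plan:
    - {"x":-0.5,"y":0,"z":4,"rx":0,"ry":0,"rz":0}
    - {"x":0,"y":0,"z":3,"rx":0,"ry":0,"rz":0}
    - {"x":0,"y":0,"z":0,"rx":0,"ry":0,"rz":0}
    - {"x":0,"y":0,"z":0,"rx":0,"ry":0,"rz":0}

```text
time_s: 20.3
ee_pos: [597.7, 75.1, 47.9]
ee_rot: [-180.0, 0.0, 96.4]
force: [0.0, 0.6, -0.8]
gripper_width: 41.4
gripper_force: 15.0
```

Request:
move_arm:
  plan:
    - {"x":0,"y":0,"z":1,"rx":0,"ry":0,"rz":0}
    - {"x":0,"y":0,"z":0,"rx":0,"ry":0,"rz":0}

```text
time_s: 20.5
ee_pos: [597.8, 75.2, 46.9]
ee_rot: [-180.0, 0.0, 96.4]
force: [0.7, -0.6, -1.9]
gripper_width: 40.6
gripper_force: 15.0
```

Request:
move_arm:
  plan:
    - {"x":0,"y":0,"z":1,"rx":0,"ry":0,"rz":0}
    - {"x":0,"y":0,"z":0,"rx":0,"ry":0,"rz":0}

```text
time_s: 20.7
ee_pos: [597.9, 75.2, 46.1]
ee_rot: [180.0, 0.0, 96.4]
force: [-0.8, -0.9, 0.8]
gripper_width: 40.8
gripper_force: 15.0
```

Request:
move_arm:
  plan:
    - {"x":0,"y":0,"z":0.7,"rx":0,"ry":0,"rz":0}
    - {"x":0,"y":0,"z":0,"rx":0,"ry":0,"rz":0}

```text
time_s: 20.9
ee_pos: [597.9, 75.2, 46.1]
ee_rot: [180.0, 0.0, 96.4]
force: [-1.6, 0.1, 5.1]
gripper_width: 40.9
gripper_force: 15.0
```

Request:
move_arm:
  plan:
    - {"x":0,"y":0,"z":0,"rx":0,"ry":0,"rz":0}
    - {"x":0,"y":0,"z":0,"rx":0,"ry":0,"rz":0}
    - {"x":0,"y":0,"z":0,"rx":0,"ry":0,"rz":0}
    - {"x":0,"y":0,"z":0,"rx":0,"ry":0,"rz":0}
    - {"x":0,"y":0,"z":0,"rx":0,"ry":0,"rz":0}
    - {"x":0,"y":0,"z":-10,"rx":0,"ry":0,"rz":0}
    - {"x":0,"y":0,"z":-35,"rx":0,"ry":0,"rz":0}
    - {"x":0,"y":0,"z":-45,"rx":0,"ry":0,"rz":0}
    - {"x":0,"y":0,"z":-45,"rx":0,"ry":0,"rz":0}
    - {"x":0,"y":0,"z":-15,"rx":0,"ry":0,"rz":0}
  grip: 0.75

```text
time_s: 21.9
ee_pos: [600.2, 75.5, 201.6]
ee_rot: [179.4, 0.0, 96.4]
force: [0.1, 0.1, -0.7]
gripper_width: 68.5
gripper_force: 0.0
```

```bash
python3 - <<'E'
from h import *
f=grab_frame('wrist');W=cloud(f);print('salt w',circ(W,598,75,30,82,28))
f=grab_frame('side');W=cloud(f);print('salt s',circ(W,598,75,30,82,28))
go(432.2,78.5,140,40)
E
```

```text
salt w [597.8  73.2  19.1 927.   81.9]
salt s [597.   74.5  18.2 271.   81.9]
at [599.5  75.4 199.4] [179.5   0.   96.4] -> total [  21.8 -166.4   58. ] 5 rows of [  4.4 -33.3  11.6]
```

Request:
move_arm:
  plan:
    - {"x":4,"y":-30,"z":0,"rx":0,"ry":0,"rz":0}
    - {"x":4.5,"y":-35,"z":0,"rx":0,"ry":0,"rz":0}
    - {"x":4.5,"y":-35,"z":15,"rx":0,"ry":0,"rz":0}
    - {"x":4.5,"y":-35,"z":15,"rx":0,"ry":0,"rz":0}
    - {"x":4,"y":-31,"z":15,"rx":0,"ry":0,"rz":0}
    - {"x":0,"y":0,"z":0,"rx":0,"ry":0,"rz":0}
    - {"x":0,"y":0,"z":0,"rx":0,"ry":0,"rz":0}

```text
time_s: 22.7
ee_pos: [429.6, 78.0, 149.5]
ee_rot: [-179.9, 0.0, 96.4]
force: [0.6, -0.0, 0.4]
gripper_width: 68.6
gripper_force: 0.0
```

```bash
python3 - <<'E'
from h import *
f=grab_frame('wrist');save(f,'w4');W=cloud(f);print(circ(W,432.2,78.5,35,53),circ(W,432.2,78.5,1,12))
w=W.reshape(-1,3);k=(np.hypot(w[:,0]-432.5,w[:,1]-78.5)<30)&(w[:,2]>50)&(w[:,2]<58);print(cv2.minEnclosingCircle(np.float32(w[k][:,:2])),np.percentile(w[k][:,2],95))
print('black',circ(W,352,47,35,53))
go(432.2,78.5,23,40)
E
```

```text
[ 431.9   76.9   19.8 1904.    53. ] [432.5  72.3  22.6 395.    8.2]
((432.0074462890625, 76.14987182617188), 23.560773849487305) 53.399258173305206
black [ 352.7   46.2   20.6 1074.    53. ]
at [431.   78.1 150.1] [180.    0.   96.4] -> total [  0.3   1.1 127.1] 4 rows of [ 0.1  0.3 31.8]
```

View pics/w4.png

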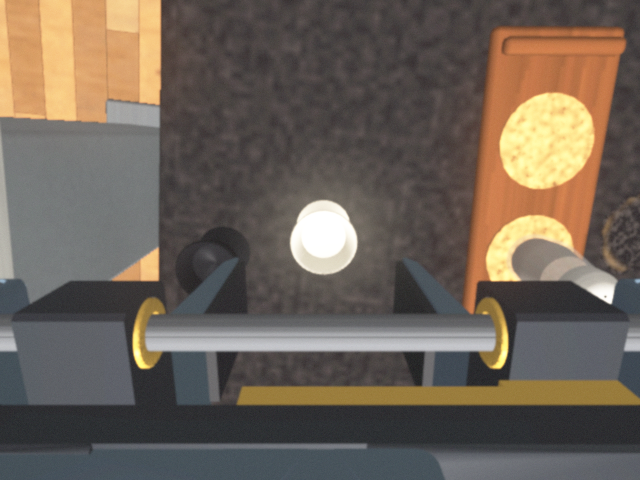

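The white egg cup is centred at (324,238) between the fingers. The black one at (213,260) is just outside the left finger, so I keep the opening narrow. The last free disc is at (547,140).

Request:
move_arm:
  plan:
    - {"x":-1,"y":1,"z":25,"rx":0,"ry":0,"rz":0}
    - {"x":0,"y":0,"z":35,"rx":0,"ry":0,"rz":0}
    - {"x":0,"y":0,"z":35,"rx":0,"ry":0,"rz":0}
    - {"x":0,"y":0,"z":20,"rx":0,"ry":0,"rz":0}
    - {"x":0,"y":0,"z":9,"rx":0,"ry":0,"rz":0}
    - {"x":0,"y":0,"z":2,"rx":0,"ry":0,"rz":0}
    - {"x":0,"y":0,"z":0,"rx":0,"ry":0,"rz":0}
    - {"x":0,"y":0,"z":0,"rx":0,"ry":0,"rz":0}

```text
time_s: 23.55
ee_pos: [432.8, 77.3, 25.2]
ee_rot: [179.8, -0.0, 96.4]
force: [0.4, -0.3, 0.4]
gripper_width: 68.3
gripper_force: 0.0
```

Request:
move_arm:
  plan:
    - {"x":0,"y":0,"z":0,"rx":0,"ry":0,"rz":0}
    - {"x":0,"y":0,"z":0,"rx":0,"ry":0,"rz":0}
    - {"x":0,"y":0,"z":0,"rx":0,"ry":0,"rz":0}
    - {"x":0,"y":0,"z":0,"rx":0,"ry":0,"rz":0}
    - {"x":0,"y":0,"z":0,"rx":0,"ry":0,"rz":0}
    - {"x":0,"y":0,"z":0,"rx":0,"ry":0,"rz":0}
    - {"x":0,"y":0,"z":0,"rx":0,"ry":0,"rz":0}
    - {"x":0,"y":0,"z":0,"rx":0,"ry":0,"rz":0}
  grip: 0.2
  squeeze: 12

```text
time_s: 24.35
ee_pos: [431.9, 77.2, 24.6]
ee_rot: [179.9, 0.0, 96.4]
force: [-0.6, -0.3, 6.2]
gripper_width: 44.7
gripper_force: 12.0
```

Request:
move_arm:
  plan:
    - {"x":0,"y":0,"z":-10,"rx":0,"ry":0,"rz":0}
    - {"x":0,"y":0,"z":-30,"rx":0,"ry":0,"rz":0}
    - {"x":0,"y":0,"z":-30,"rx":0,"ry":0,"rz":0}
    - {"x":0,"y":0,"z":-10,"rx":0,"ry":0,"rz":0}
    - {"x":0,"y":0,"z":0,"rx":0,"ry":0,"rz":0}

```text
time_s: 24.85
ee_pos: [432.2, 77.2, 105.4]
ee_rot: [179.8, -0.0, 96.4]
force: [0.8, 0.4, -0.7]
gripper_width: 44.9
gripper_force: 12.0
```

```bash
python3 - <<'E'
from h import *
go(588.6,164.6,104,30)
E
```

```text
at [432.2  77.2 105.4] [179.8  -0.   96.4] -> total [ 69.3 165.2   1.9] 6 rows of [11.6 27.5  0.3]
```

Request:
move_arm:
  plan:
    - {"x":10,"y":15,"z":0,"rx":0,"ry":0,"rz":0}
    - {"x":14,"y":30,"z":0,"rx":0,"ry":0,"rz":0}
    - {"x":14,"y":35,"z":0,"rx":0,"ry":0,"rz":0}
    - {"x":14,"y":35,"z":0,"rx":0,"ry":0,"rz":0}
    - {"x":10,"y":30,"z":0,"rx":0,"ry":0,"rz":0}
    - {"x":7,"y":20,"z":10,"rx":0,"ry":0,"rz":0}
    - {"x":0,"y":0,"z":20,"rx":0,"ry":0,"rz":0}
    - {"x":0,"y":0,"z":16,"rx":0,"ry":0,"rz":0}
    - {"x":0,"y":0,"z":6,"rx":0,"ry":0,"rz":0}
    - {"x":0,"y":0,"z":0,"rx":0,"ry":0,"rz":0}

```text
time_s: 25.85
ee_pos: [586.2, 163.7, 49.9]
ee_rot: [-179.7, 0.0, 96.4]
force: [0.6, -0.1, 0.9]
gripper_width: 44.7
gripper_force: 12.0
```

Request:
move_arm:
  plan:
    - {"x":0,"y":0,"z":0,"rx":0,"ry":0,"rz":0}
    - {"x":0,"y":0,"z":0,"rx":0,"ry":0,"rz":0}

```text
time_s: 26.05
ee_pos: [588.2, 164.2, 53.0]
ee_rot: [179.9, -0.0, 96.4]
force: [0.2, -1.1, -1.1]
gripper_width: 44.6
gripper_force: 12.0
```

```bash
python3 - <<'E'
from h import *;import disc
f=grab_frame('wrist');W=cloud(f);disc.OV=215;disc.discs(f,W,[(588.5,164.6)])
go(588.6,164.6,43.6,30)
E
```

```text
(588.5, 164.6) [589.6 162. ] rms 6.44 z 18.0 360
at [588.3 164.2  53.1] [179.9  -0.   96.4] -> total [0.3 0.4 9.5] 1 rows of [0.3 0.4 9.5]
```

Request:
move_arm:
  plan:
    - {"x":0.3,"y":0.3,"z":4,"rx":0,"ry":0,"rz":0}
    - {"x":0,"y":0,"z":3.5,"rx":0,"ry":0,"rz":0}
    - {"x":0,"y":0,"z":0,"rx":0,"ry":0,"rz":0}
    - {"x":0,"y":0,"z":0,"rx":0,"ry":0,"rz":0}

```text
time_s: 26.5
ee_pos: [587.9, 164.5, 44.6]
ee_rot: [-180.0, 0.0, 96.4]
force: [-0.2, -0.1, 0.1]
gripper_width: 44.6
gripper_force: 12.0
```

Request:
move_arm:
  plan:
    - {"x":0,"y":0,"z":1,"rx":0,"ry":0,"rz":0}
    - {"x":0,"y":0,"z":0,"rx":0,"ry":0,"rz":0}

```text
time_s: 26.7
ee_pos: [588.1, 164.5, 43.8]
ee_rot: [180.0, 0.0, 96.4]
force: [0.5, 0.5, -0.7]
gripper_width: 44.6
gripper_force: 12.0
```

Request:
move_arm:
  plan:
    - {"x":0,"y":0,"z":1,"rx":0,"ry":0,"rz":0}
    - {"x":0,"y":0,"z":0,"rx":0,"ry":0,"rz":0}

```text
time_s: 26.9
ee_pos: [588.2, 164.4, 43.6]
ee_rot: [180.0, 0.0, 96.4]
force: [-1.2, -1.4, 5.0]
gripper_width: 44.9
gripper_force: 12.0
```

Contact. I release, go up and move back so the cameras can check.

Request:
move_arm:
  plan:
    - {"x":0,"y":0,"z":0,"rx":0,"ry":0,"rz":0}
    - {"x":0,"y":0,"z":0,"rx":0,"ry":0,"rz":0}
    - {"x":0,"y":0,"z":0,"rx":0,"ry":0,"rz":0}
    - {"x":0,"y":0,"z":0,"rx":0,"ry":0,"rz":0}
    - {"x":0,"y":0,"z":0,"rx":0,"ry":0,"rz":0}
    - {"x":0,"y":0,"z":-10,"rx":0,"ry":0,"rz":0}
    - {"x":0,"y":0,"z":-35,"rx":0,"ry":0,"rz":0}
    - {"x":0,"y":0,"z":-45,"rx":0,"ry":0,"rz":0}
    - {"x":0,"y":0,"z":-45,"rx":0,"ry":0,"rz":0}
    - {"x":0,"y":0,"z":-45,"rx":0,"ry":0,"rz":0}
  grip: 0.75

```text
time_s: 27.9
ee_pos: [587.7, 164.4, 225.4]
ee_rot: [180.0, -0.0, 96.4]
force: [1.2, -1.0, -0.2]
gripper_width: 68.5
gripper_force: 0.0
```

Request:
move_arm:
  plan:
    - {"x":0,"y":-30,"z":-20,"rx":0,"ry":0,"rz":0}
    - {"x":0,"y":-40,"z":0,"rx":0,"ry":0,"rz":0}
    - {"x":0,"y":-40,"z":0,"rx":0,"ry":0,"rz":0}
    - {"x":0,"y":-40,"z":0,"rx":0,"ry":0,"rz":0}
    - {"x":0,"y":-30,"z":0,"rx":0,"ry":0,"rz":0}
    - {"x":0,"y":0,"z":0,"rx":0,"ry":0,"rz":0}
    - {"x":0,"y":0,"z":0,"rx":0,"ry":0,"rz":0}

```text
time_s: 28.6
ee_pos: [409.4, 144.5, 243.8]
ee_rot: [179.8, -0.0, 96.4]
force: [0.5, -0.6, -0.1]
gripper_width: 68.7
gripper_force: 0.0
```

```bash
python3 - <<'E'
from h import *
for c in ['side','scene']:
    f=grab_frame(c);save(f,c+'2');W=cloud(f)
    for n,x,y,lo,hi in [('mill',617.6,-104.5,128,150),('jar',607.9,-14.7,35,115),('salt',598.2,74.9,30,82),('egg',588.5,164.5,54,73)]:
        print(c,n,(x,y),circ(W,x,y,lo,hi,29))
print(state()['force'],state()['time_s'])
E
```

```text
side mill (617.6, -104.5) [ 617.1 -103.2   22.7  294.   150. ]
side jar (607.9, -14.7) [607.9 -12.5  20.1 460.  114.9]
side salt (598.2, 74.9) [596.9  74.4  18.1 270.   81.9]
side egg (588.5, 164.5) [588.5 164.   19.9 252.   72.9]
scene mill (617.6, -104.5) [ 618.1 -101.9   22.8  103.   149.7]
scene jar (607.9, -14.7) [608.2 -12.2  18.9 315.  115. ]
scene salt (598.2, 74.9) [598.5  76.3  19.2 221.   81.6]
scene egg (588.5, 164.5) [589.  166.   19.9 121.   73. ]
[ 0.2798804  -0.12176916 -0.2397511 ] 28.7
```

View pics/side2.png

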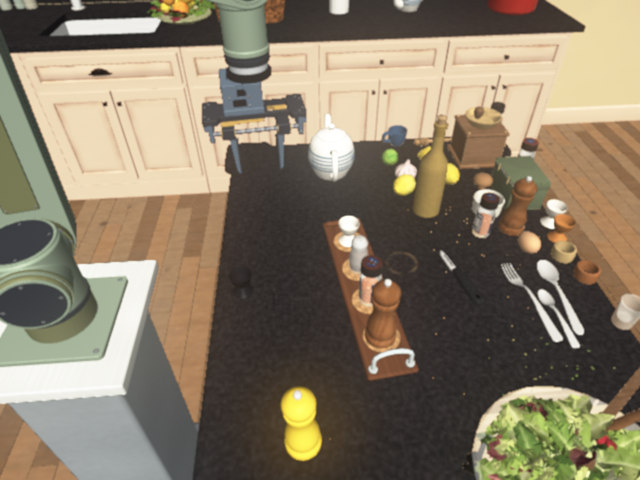

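The picture shows all four upright on their discs in order: mill (382,315) beside the arch (392,360), jar (370,280), salt (359,255), egg cup (348,232). The teapot (331,152) is where it was and nothing touches the gripper.

```bash
python3 -c "from workcell import *;print(job_done())"
```

```text
the job is handed in; nothing more can be done
None
```

The job is handed in: pepper mill (beside the arch handle), spice jar, salt shaker and egg cup each stand upright within about 3 mm of their disc centres, by the camera check before hand-in; the teapot and look-alikes were left alone, at about 29 s of the 102 s.

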